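Tip a tray of jar lids into the capper's feed hopper

ROBOT

A 6-joint arm with a two-finger parallel gripper is mounted at the origin on the work surface. World frame = base frame: x ahead of the robot, y to its left, z up, the work surface at z = 0. Lengths are in m, angles in rad, forces in N, time in s.
With the tool pointing down it reaches from about 0.35 to 0.975 m from the base axis. Payload 17.4 kg.
Tool frame: the origin (TCP) lies at the very end of the fingers, on their centre line; the grasp point (between the pads) lies 19 mm behind it (env.tcp_to_grasp is the z of the grasp point in the tool frame, in m); z points along the fingers, y is the line along which they close (so a half turn about z gives the same grasp; the last joint's range is limited). The gripper opens to 85 mm and grips with 20 to 120 N. Pads are 22 mm wide; open, the fingers measure 114 mm over their backs; the gripper's body (76 mm by 85 mm) begins 54 mm behind the grasp point. The pads swing forward as they close: fully open they stand 13 mm farther back than shut.
Start: joints at [1.304, 0.116, 1.442, -0, 1.584, -0.038], TCP at [0.153, 0.657, 0.231] pointing down, gripper open.
Joint ranges: [-2.83, 2.83], [-0.83, 2.19], [0.07, 2.5], [-1.14, 4.28], [0.01, 3], [-2.97, 2.97]. Speed limits (rad/s): [1.89, 1.89, 2.22, 3.14, 3.14, 3.14].

INTERFACE

Orientations are given as a unit quaternion [x, y, z, w].
In Python, from plant import env gives the robot as it stands.
- The arm moves only by the tool arm_command, never from a script. Its arguments are lists of equal length, an entry for each row: "linear": the shift along the tool's x, y, z as a fraction of full scale, a list of three; "turn": the turn, a rotation vector about the tool's x, y, z as a fraction of full scale, a list of three; "claw": the opening, from -1 (shut) to 1 (fully open). In form: {"linear": [[dx, dy, dz], ...], "turn": [[ax, ay, az], ...], "claw": [claw, ...]}. A call has 1 to 10 rows; each row shifts and turns the commanded pose from where the row before left it, along the tool's axes as they then stand; what a row does not reach is not made up. Full scale, the value 1, is 40 mm for a shift and 0.12 rad for a turn. A row lasts 1/10 s, in which the tool goes at most 50 mm and 8.59 degrees, less where a joint would pass 70% of its speed; a pose out of reach is approached as far as the arm can. A call with a number of a shift or a turn outside -1 to 1 is refused whole. A call with a gripper value outside its range is refused whole. The fingers move at their own pace and stop on an object; the grip force is fixed at half the most. Time passes only in rows, so rows that do not move let the fingers close. It gives the time, the measured TCP pose, the force, the opening and the grip force at its end, in the units of the state.
- env.observe(): the state, without advancing time (a new reading comes with each control period).
- env.snapshot(name): name is "side" or "top" or "wrist"; returns a dict with "pixels" (480x640x3 uint8, red, green, blue), "mtx" (3x3 intrinsics, pixels), "origin" and "rotation" of the camera in the world. Camera axes: x right, y down, z forward; pixel columns grow to the right and rows downward; lengths in m; the calibration is good to about 2 mm. A picture is of the moment at which its call begins. There is no depth.
- env.job_done(): hands the job in; it is judged then, once.
Trained networks look in a picture, given as the dict that the camera call returned (one of the last four; its "shot" number tells which), for a name from the list of things; names that differ only in an ending like _2 or _b are one class to them, and where a whole thing is asked for, a point or a joint stands for the part that bears it (a point fixed in the world has none). Each returns a list of dicts, best first, with "confidence" (0 to 1); they miss things now and then, are a little off and sometimes report something else, mostly with a low value. They report only what shows in the picture. A call takes as long as a camera call. They do not tell look-alikes from the thing itself.
- env.regions_of(picture, target): "pixels" (480x640 bool, what is visible of it) and "rect" ([left, top, right, bottom] in pixels, round what is visible of it).
- env.place_of(picture, target): "position" ([column, row] in pixels: a listed point, or the origin of a listed thing).
The state is a dict: "time": time; "joint_pos": joint angles; "qvel": joint speeds; "tau": joint torques, N m; "position": TCP position; "tcp_rot": TCP orientation; "contact_force": force on the tool from outside, world axes, zero at the start; "ft_torque": the same for the moment, N m; "gripper_width": finger opening in m; "gripper_force": force on a finger pad.
Only numpy, scipy, OpenCV 4.12 (cv2) and the standard library are available. Lean on these libraries where they do the work, as an engineer would, in place of code of your own. Each camera call takes 0.05 s, during which the arm holds its last target. There are 200 camera calls.

TASK

Refill the capping machine's feed hopper: slide the tray of six jar lids along its shelf, without spilling, fully home against the stops of the tipping cradle, then push the cradle's bar over so that the cradle tips up steeply and all the lids slide into the hopper. Then ease the cradle back down level, without letting it drop, with the empty tray still home in it; leave the jars and the wrench where they are.

Things in the scene. Friction and masses are not known exactly. Their poses are not given: they have to be found in the camera images.
- station: Fixed stainless tipping station, a straight line along its own y: infeed shelf (y -484 to -204 mm), tipping cradle (-200 to 0), feed hopper (0 to 190). Origin: on the bench below the cradle's hinge line, mid-width; z up, y points from shelf to hopper. Small grey drive box beside the hopper.
- shelf_mid (a point): Middle of the infeed shelf's deck, 145 mm above the bench, flush with the level cradle. Both decks are 150 mm wide, with side rails 140 mm apart inside, rising 22 mm above the deck; the shelf's end away from the cradle is open. Axes as the station's.
- cradle_hinge (a point): Middle of the hinge line (along the station's x) at the hopper end of the cradle's deck, z = 145 mm. Two fixed hinge uprights stand beside it at x = +-96 mm, 157 mm high.
- cradle (a joint): Tilt of the 200 mm long tipping cradle in rad: 0 = level, at rest; grows as its shelf-side end rises; at most 1.2. Two corner stops at its hopper end hold the tray's side walls. About 0.5 kg: it falls back by its own weight (a few N at the bar) unless the bar is held.
- cradle_bar (a point): Middle of the cradle's swing bar, a round bar 16 mm thick, 166 mm long along x, on two arms, turning with the cradle, 158 mm from the hinge. Level: 90 mm to the shelf side of the hinge, z = 275 mm. Pushed towards the hopper it swings over the hinge (top z = 303 mm) to 88 mm past it (z = 276 mm) at full tilt.
- cradle_home (a point): Point on the cradle's deck where the tray's origin lies when the tray is fully home against the corner stops. It turns with the cradle (level: station y = -101 mm, z = 145 mm).
- hopper_floor (a point): Middle of the hopper's gently sloping floor, z = 36 mm; axes as the station's. The hopper is an open steel box, inside 172 mm wide (x) by 184 mm (y); side walls up to z = 170 mm, end wall to 200 mm, cradle-side wall to 130 mm.
- tray: Loose white plastic three-sided tray, 136 mm wide (x), 190 mm long (y), 48 mm high, floor 6 mm, walls 8 mm, about 0.4 kg. The end towards the hopper (+y) is open without a lip, the other (-y) is a 48 mm high wall. Stands between the shelf's rails, perhaps partly over the cradle. Origin: centre of its underside; z up.
- lid0: black plastic jar lid, a solid-looking disc 50 mm across and 18 mm thick, 20 g, one of six alike; starts lying in the tray (two across, three along). Origin: centre of one flat face (its underside at the start).
- lid1: black plastic jar lid, a solid-looking disc 50 mm across and 18 mm thick, 20 g, one of six alike; starts lying in the tray (two across, three along). Origin: centre of one flat face (its underside at the start).
- lid2: black plastic jar lid, a solid-looking disc 50 mm across and 18 mm thick, 20 g, one of six alike; starts lying in the tray (two across, three along). Origin: centre of one flat face (its underside at the start).
- lid3: black plastic jar lid, a solid-looking disc 50 mm across and 18 mm thick, 20 g, one of six alike; starts lying in the tray (two across, three along). Origin: centre of one flat face (its underside at the start).
- lid4: black plastic jar lid, a solid-looking disc 50 mm across and 18 mm thick, 20 g, one of six alike; starts lying in the tray (two across, three along). Origin: centre of one flat face (its underside at the start).
- lid5: black plastic jar lid, a solid-looking disc 50 mm across and 18 mm thick, 20 g, one of six alike; starts lying in the tray (two across, three along). Origin: centre of one flat face (its underside at the start).
- jar_a: bystander: closed jar of brown sauce with a black lid, 60 mm across, 52 mm high; origin at the centre of its underside. Leave alone.
- jar_b: bystander: the same kind of jar. Leave alone.
- wrench: bystander: steel wrench about 160 mm long lying on the bench beyond the hopper; origin at its underside, length along its x. Leave alone.
Mind the look-alikes: they are no part of the job. Leave any white look-alike of the lid0 alone.

How it is judged:
On the way, in this order (a step that is already met when the one before it is completed fails the run):
1. the tray is home against the stops of the level cradle (within 8 mm), with all six lids still in it (distance between tray and cradle_home below 0.008 m and value of joint cradle below 0.06 rad and y of lid0 in the frame of tray between -0.09 and 0.095 m and x of lid0 in the frame of tray between -0.062 and 0.062 m and z of lid0 in the frame of tray between 0 and 0.035 m and y of lid1 in the frame of tray between -0.09 and 0.095 m and x of lid1 in the frame of tray between -0.062 and 0.062 m and z of lid1 in the frame of tray between 0 and 0.035 m and y of lid2 in the frame of tray between -0.09 and 0.095 m and x of lid2 in the frame of tray between -0.062 and 0.062 m and z of lid2 in the frame of tray between 0 and 0.035 m and y of lid3 in the frame of tray between -0.09 and 0.095 m and x of lid3 in the frame of tray between -0.062 and 0.062 m and z of lid3 in the frame of tray between 0 and 0.035 m and y of lid4 in the frame of tray between -0.09 and 0.095 m and x of lid4 in the frame of tray between -0.062 and 0.062 m and z of lid4 in the frame of tray between 0 and 0.035 m and y of lid5 in the frame of tray between -0.09 and 0.095 m and x of lid5 in the frame of tray between -0.062 and 0.062 m and z of lid5 in the frame of tray between 0 and 0.035 m), for 0.2 s.
2. the cradle is tipped up steeply (more than 0.9 rad) with the tray in it and all six lids are in the hopper (distance between tray and cradle_home below 0.03 m and value of joint cradle above 0.9 rad and x of lid0 in the frame of hopper_floor between -0.09 and 0.09 m and y of lid0 in the frame of hopper_floor between -0.097 and 0.097 m and height (world z) of lid0 between 0.015 and 0.14 m and x of lid1 in the frame of hopper_floor between -0.09 and 0.09 m and y of lid1 in the frame of hopper_floor between -0.097 and 0.097 m and height (world z) of lid1 between 0.015 and 0.14 m and x of lid2 in the frame of hopper_floor between -0.09 and 0.09 m and y of lid2 in the frame of hopper_floor between -0.097 and 0.097 m and height (world z) of lid2 between 0.015 and 0.14 m and x of lid3 in the frame of hopper_floor between -0.09 and 0.09 m and y of lid3 in the frame of hopper_floor between -0.097 and 0.097 m and height (world z) of lid3 between 0.015 and 0.14 m and x of lid4 in the frame of hopper_floor between -0.09 and 0.09 m and y of lid4 in the frame of hopper_floor between -0.097 and 0.097 m and height (world z) of lid4 between 0.015 and 0.14 m and x of lid5 in the frame of hopper_floor between -0.09 and 0.09 m and y of lid5 in the frame of hopper_floor between -0.097 and 0.097 m and height (world z) of lid5 between 0.015 and 0.14 m), for 0.2 s.
At the end, for the whole second after the job is handed in: All six lids lie at rest inside the hopper, below its rim (origins lower than 140 mm above the bench); the cradle is back down level (below 0.06 rad) with the empty tray at rest in it, within 20 mm of home (value of joint cradle below 0.06 rad and distance between tray and cradle_home below 0.02 m and linear speed of tray below 0.03 m/s and x of lid0 in the frame of hopper_floor between -0.09 and 0.09 m and y of lid0 in the frame of hopper_floor between -0.097 and 0.097 m and height (world z) of lid0 between 0.015 and 0.14 m and linear speed of each of lid0, lid1, lid2, lid3, lid4, lid5 below 0.05 m/s and x of lid1 in the frame of hopper_floor between -0.09 and 0.09 m and y of lid1 in the frame of hopper_floor between -0.097 and 0.097 m and height (world z) of lid1 between 0.015 and 0.14 m and x of lid2 in the frame of hopper_floor between -0.09 and 0.09 m and y of lid2 in the frame of hopper_floor between -0.097 and 0.097 m and height (world z) of lid2 between 0.015 and 0.14 m and x of lid3 in the frame of hopper_floor between -0.09 and 0.09 m and y of lid3 in the frame of hopper_floor between -0.097 and 0.097 m and height (world z) of lid3 between 0.015 and 0.14 m and x of lid4 in the frame of hopper_floor between -0.09 and 0.09 m and y of lid4 in the frame of hopper_floor between -0.097 and 0.097 m and height (world z) of lid4 between 0.015 and 0.14 m and x of lid5 in the frame of hopper_floor between -0.09 and 0.09 m and y of lid5 in the frame of hopper_floor between -0.097 and 0.097 m and height (world z) of lid5 between 0.015 and 0.14 m); the robot touches nothing.
It fails at once if the cradle is dropped: it comes down faster than 3 rad/s (velocity of joint cradle below -3 rad/s).
It fails at once if a jar or the wrench is moved by more than 20 mm (distance of any of jar_a, jar_b, wrench from where it was at the start of the episode above 0.02 m).
It also fails if it takes over 64 s, if anything falls off the work surface, if the arm or the gripper's body presses on something with over 40 N, if the wrist force passes 120 N, or if a joint passes its speed limit or range.

## Working session

There is one attempt and no reset: what is moved stays moved. The work goes in short steps, Python scripts to look and compute and a tool call to move; the robot and the scene stay as the last step left them, time stands still between calls to the robot, and variables do not carry over. Pictures are saved under pics/ and viewed, at most 10 in all, crops included, and the job is handed in when it is done.

Besides the shell and the picture viewer there is one more tool, called after "Call:" by a JSON object that holds its "name" and its "arguments", one argument or row to a line. arm_command: Moves the arm, as the interface text tells. Shift numbers are shares of 40 mm and turn numbers shares of 0.12 rad, none past 1 either way. Its arguments: {"type":"object","properties":{"linear":{"type":"array"},"turn":{"type":"array"},"claw":{"type":"array"}},"required":["linear","turn","claw"]}

```bash
mkdir -p pics; ls
cat > h.py <<'E'
import numpy as np, cv2
from plant import env
from scipy.spatial.transform import Rotation as R
def ray(p,uv):
    d=np.linalg.inv(p["mtx"])@np.array([uv[0],uv[1],1.]); d=np.array(p["rotation"])@d
    return np.array(p["origin"]),d/np.linalg.norm(d)
def at_z(p,uv,z):
    o,d=ray(p,uv); return o+d*(z-o[2])/d[2]
def tri(*pu):
    A=np.zeros((3,3));b=np.zeros(3)
    for p,uv in pu:
        o,d=ray(p,uv);M=np.eye(3)-np.outer(d,d);A+=M;b+=M@o
    return np.linalg.solve(A,b)
def proj(p,X):
    c=np.array(p["rotation"]).T@(np.array(X)-np.array(p["origin"])); c=np.array(p["mtx"])@c; return c[:2]/c[2]
def snap(n,f=None):
    p=env.snapshot(n)
    if f: cv2.imwrite("pics/"+f,cv2.cvtColor(p["pixels"],cv2.COLOR_RGB2BGR))
    return p
E
python3 - <<'E'
from h import *
np.set_printoptions(precision=4,suppress=True)
t=snap("top","top0.png"); s=snap("side","side0.png")
for n,p in(("top",t),("side",s)): print(n,p["origin"],p["rotation"],p["mtx"][0])
for n in["station","shelf_mid","cradle_hinge","cradle_bar","cradle_home","hopper_floor","tray","lid0","jar_a","wrench"]:
    r=[[(np.round(q["position"]),round(q["confidence"],2)) for q in env.place_of(p,n)[:8]] for p in(t,s)]
    print(n,r)
    if r[0] and r[1]: print("   tri",tri((t,r[0][0][0]),(s,r[1][0][0])))
print(env.observe())
E
```

```text
pics
top [0.3764 0.1226 1.2805] [ 0.7157 -0.6938  0.0596 -0.0533] [546.9394   0.     317.6664]
side [ 0.1023 -0.4982  0.7008] [ 0.8435 -0.2699  0.1506 -0.4393] [444.775    0.     321.6342]
station [[(array([298., 258.]), 0.77), (array([350., 250.]), 0.61)], [(array([300., 309.]), 0.66), (array([382., 327.]), 0.51)]]Traceback (most recent call last):
  File "<stdin>", line 8, in <module>
  File "h.py", line 12, in tri
    o,d=ray(p,uv);M=np.eye(3)-np.outer(d,d);A+=M;b+=M@o
        ~~~^^^^^^
  File "h.py", line 5, in ray
    d=np.linalg.inv(p["mtx"])@np.array([uv[0],uv[1],1.]); d=np.array(p["rotation"])@d
                                                            ~~~~~~~~~~~~~~~~~~~~~~~^~
ValueError: matmul: Input operand 1 has a mismatch in its core dimension 0, with gufunc signature (n?,k),(k,m?)->(n?,m?) (size 3 is different from 4)
```

```bash
sed -i 's/np.array(p\["rotation"\])/R.from_quat(p["rotation"]).as_matrix()/' h.py
python3 - <<'E'
from h import *
np.set_printoptions(precision=4,suppress=True)
t=snap("top","top1.png"); s=snap("side","side1.png")
for n in["station","shelf_mid","cradle_hinge","cradle_bar","cradle_home","hopper_floor","tray","lid0","jar_a","wrench"]:
    r=[[(np.round(q["position"],1),round(q["confidence"],2)) for q in env.place_of(p,n)[:8]] for p in(t,s)]
    print(n,[[(list(map(float,a)),c) for a,c in x] for x in r])
    if r[0] and r[1]:
        X=tri((t,r[0][0][0]),(s,r[1][0][0])); print("   tri",X, proj(t,X)-r[0][0][0],proj(s,X)-r[1][0][0])
print(env.observe())
E
```

```text
station [[([298.4, 256.3], 0.79), ([348.9, 237.7], 0.22)], [([296.6, 309.0], 0.94), ([399.0, 321.0], 0.49), ([384.8, 328.3], 0.45)]]
   tri [ 0.5237  0.1589 -0.0098] [-0.3227  0.5667] [ 0.652  -0.0978]
shelf_mid [[([401.1, 262.7], 0.61), ([466.8, 250.1], 0.57)], [([421.4, 357.0], 0.6), ([298.1, 257.6], 0.5)]]
   tri [ 0.5527 -0.116   0.0574] [ 18.2293 -18.1712] [-31.4709   0.5529]
cradle_hinge [[([303.4, 249.5], 0.85)], [([298.8, 261.0], 0.65)]]
   tri [0.5218 0.1445 0.1392] [-0.221   0.3767] [ 0.4259 -0.0618]
cradle_bar [[([349.0, 240.3], 0.93)], [([324.8, 227.2], 0.95), ([420.6, 357.4], 0.25)]]
   tri [0.5247 0.0579 0.2677] [-0.5121  0.794 ] [ 0.9459 -0.1555]
cradle_home [[([348.0, 248.4], 0.87), ([262.8, 253.8], 0.34), ([302.2, 254.1], 0.32)], [([330.0, 282.6], 0.61)]]
   tri [0.5298 0.0492 0.1392] [ 0.5546 -0.8594] [-1.0635  0.1614]
hopper_floor [[([265.1, 254.5], 0.93)], [([279.5, 274.1], 0.73), ([300.8, 309.4], 0.33)]]
   tri [0.521  0.2316 0.0482] [ 0.2094 -0.3747] [-0.4058  0.0537]
tray [[([425.7, 252.9], 0.72), ([151.5, 251.3], 0.18)], [([384.0, 329.3], 0.72), ([418.5, 299.6
[... 627 characters left out ...]

   tri [ 0.8789  0.1708 -0.1691] [ 14.8412 -15.3779] [-20.2888   0.8381]
wrench [[([150.0, 250.5], 0.89)], [([330.3, 284.0], 0.73)]]
   tri [ 0.6496  0.4393 -0.1423] [ 44.9721 -38.553 ] [-48.4999  -9.709 ]
{'time': 1.3, 'joint_pos': array([ 1.3042,  0.116 ,  1.4416,  0.    ,  1.584 , -0.0378]), 'qvel': array([ 0.0005, -0.0019, -0.0005, -0.002 ,  0.0004, -0.0004]), 'tau': array([ -0.0013, -73.1742, -63.2625,  -0.0002,   0.0009,   0.    ]), 'position': array([0.1531, 0.6574, 0.2313]), 'tcp_rot': array([ 0.1141,  0.9935, -0.    , -0.    ]), 'contact_force': array([0.7032, 0.251 , 0.5024]), 'ft_torque': array([0.0155, 0.0103, 0.0042]), 'gripper_force': 0.0, 'gripper_width': 0.08552067904515459}
```

View pics/top0.png

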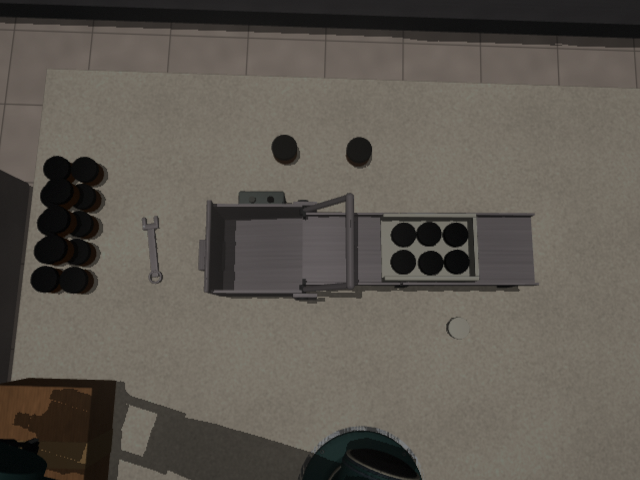

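View pics/side0.png

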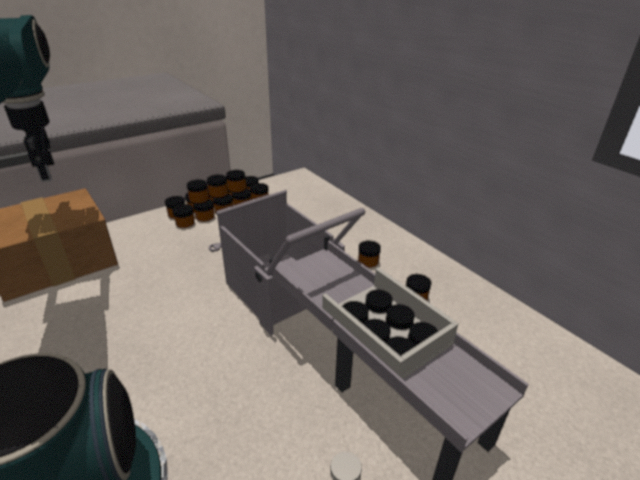

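The top view shows the station running along the image row. Its hopper is at columns 207–305, the bar at column 350, the tray with 6 lids at columns 382–478, and the open shelf end at column 535. The white look-alike lid is at (458,327), the jars at (285,150) and (359,152), and the wrench at (152,250). The side view agrees. Next I fit the station pose.

Run:
```python
from h import *
from scipy.optimize import least_squares
np.set_printoptions(precision=4,suppress=True)
t=snap("top"); s=snap("side")
obs=[(t,[0,0,0],(298.4,256.3)),(s,[0,0,0],(296.6,309)),(t,[0,0,.145],(303.4,249.5)),(s,[0,0,.145],(298.8,261)),
(t,[0,-.09,.275],(349,240.3)),(s,[0,-.09,.275],(324.8,227.2)),(t,[0,-.101,.145],(348,248.4)),(s,[0,-.101,.145],(330,282.6)),
(t,[0,.095,.036],(265.1,254.5)),(s,[0,.095,.036],(279.5,274.1)),
(t,[.075,-.484,.167],(534,214)),(t,[-.075,-.484,.167],(535,286)),(s,[.075,-.484,.167],(525,384)),(s,[-.075,-.484,.167],(463,442))]
def f(v):
    c,sn=np.cos(v[2]),np.sin(v[2]);M=np.array([[c,-sn,0],[sn,c,0],[0,0,1]])
    return np.concatenate([proj(p,M@X+[v[0],v[1],0])-u for p,X,u in obs])
r=least_squares(f,[.522,.1445,0],loss="soft_l1");print(r.x);print(r.fun.reshape(-1,2).round(1).tolist())
q=env.place_of(t,"tray")[0]["position"];q2=env.place_of(s,"tray")[0]["position"]
print(at_z(t,q,.145),at_z(s,q2,.145),tri((t,q),(s,q2)))
for u in [(478,215),(477,281),(383,214),(382,281)]: print(at_z(t,u,.193))
print(len(env.place_of(s,"lid0")))
```

```text
[0.523  0.1471 0.0206]
[[4.6, 0.6], [3.1, -0.3], [-1.5, -0.6], [0.2, -3.0], [0.2, 0.2], [1.3, -3.4], [2.2, 1.1], [-2.0, -0.5], [-3.9, 0.1], [-2.5, 1.9], [0.7, 0.4], [3.6, 0.6], [1.8, -0.4], [-0.6, -3.0]]
[ 0.5237 -0.1056  0.145 ] [ 0.5272 -0.1097  0.145 ] [ 0.526  -0.1075  0.1434]
[ 0.5975 -0.2089  0.193 ]
[ 0.4635 -0.2047  0.193 ]
[ 0.5933 -0.0157  0.193 ]
[ 0.4576 -0.0153  0.193 ]
7
```

Call:
{"name": "arm_command", "arguments": {
  "linear": [
    [0,0,-1],
    [0,0,-1],
    [0,0,-1],
    [0,0,-0.5],
    [0,0,0],
    [0,0,0],
    [0,0,0],
    [0,0,0],
    [0,0,0],
    [0,0,0]
  ],
  "turn": [
    [0,0,1],
    [0,0,1],
    [0,0,1],
    [0,0,1],
    [0,0,1],
    [0,0,1],
    [0,0,1],
    [0,0,1],
    [0,0,1],
    [0,0,1]
  ],
  "claw": [0,0,0,0,0,0,0,0,0,0]
}}

```text
time: 2.55
position: [0.1531, 0.6574, 0.3713]
tcp_rot: [0.657, 0.754, -0.0, 0.0]
contact_force: [0.3, 0.0, -0.2]
gripper_width: 0.0427
gripper_force: 0.0
```

Call:
{"name": "arm_command", "arguments": {
  "linear": [
    [0,0,0],
    [-0.5,0.8,0],
    [-0.5,0.8,0],
    [-0.5,0.8,0],
    [-0.5,0.8,0],
    [-0.5,0.8,0],
    [-0.5,0.8,0],
    [-0.5,0.8,0],
    [-0.8,0.6,0],
    [-0.8,0.6,0]
  ],
  "turn": [
    [0,0,1],
    [0,0,0],
    [0,0,0],
    [0,0,0],
    [0,0,0],
    [0,0,0],
    [0,0,0],
    [0,0,0],
    [0,0,0],
    [0,0,0]
  ],
  "claw": [0,0,0,0,0,0,0,0,0,0]
}}

```text
time: 3.55
position: [0.4305, 0.4583, 0.3711]
tcp_rot: [0.699, 0.715, -0.0, 0.0]
contact_force: [0.1, 1.3, -0.0]
gripper_width: 0.043
gripper_force: 0.0
```

Call:
{"name": "arm_command", "arguments": {
  "linear": [
    [-0.9,0.11,0],
    [-0.9,0.11,0],
    [-0.9,0.11,0],
    [-0.9,0.11,0],
    [-0.9,0.11,0],
    [-0.9,0.11,0],
    [-0.9,0.11,0],
    [-0.9,0.11,0],
    [-0.9,0.11,0],
    [-0.9,0.11,0]
  ],
  "turn": [
    [0,0,0],
    [0,0,0],
    [0,0,0],
    [0,0,0],
    [0,0,0],
    [0,0,0],
    [0,0,0],
    [0,0,0],
    [0,0,0],
    [0,0,0]
  ],
  "claw": [0,0,0,0,0,0,0,0,0,0]
}}

```text
time: 4.55
position: [0.4813, 0.099, 0.3715]
tcp_rot: [0.699, 0.715, 0.0, 0.0]
contact_force: [1.0, 0.4, -0.9]
gripper_width: 0.0429
gripper_force: 0.0
```

Call:
{"name": "arm_command", "arguments": {
  "linear": [
    [-0.9,0.1,0],
    [-0.9,0.1,0],
    [-0.9,0.1,0],
    [-0.9,0.1,0],
    [-0.9,0.1,0],
    [-0.9,0.1,0],
    [-0.9,0.1,0],
    [-0.9,0.1,0],
    [-0.8,0.1,0],
    [-0.7,0.1,0]
  ],
  "turn": [
    [0,0,0],
    [0,0,0],
    [0,0,0],
    [0,0,0],
    [0,0,0],
    [0,0,0],
    [0,0,0],
    [0,0,0],
    [0,0,0],
    [0,0,0]
  ],
  "claw": [0,0,0,0,0,0,0,0,0,0]
}}

```text
time: 5.55
position: [0.529, -0.2483, 0.3713]
tcp_rot: [0.7, 0.715, -0.0, 0.0]
contact_force: [0.1, 0.4, -0.2]
gripper_width: 0.0425
gripper_force: 0.0
```

Call:
{"name": "arm_command", "arguments": {
  "linear": [
    [0,0,0.9],
    [0,0,0.9],
    [0,0,0.9],
    [0,0,0.9],
    [0,0,0.9],
    [0,0,0.6],
    [0,0,0]
  ],
  "turn": [
    [0,0,0],
    [0,0,0],
    [0,0,0],
    [0,0,0],
    [0,0,0],
    [0,0,0],
    [0,0,0]
  ],
  "claw": [0,0,0,0,0,0,0]
}}

```text
time: 6.25
position: [0.5278, -0.2459, 0.1638]
tcp_rot: [0.699, 0.715, -0.001, -0.002]
contact_force: [-1.1, -0.2, 1.4]
gripper_width: 0.0428
gripper_force: 0.0
```

Run:
```python
from h import *
s=snap("side","side2.png")
```

```text
(no output)
```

View pics/side2.png

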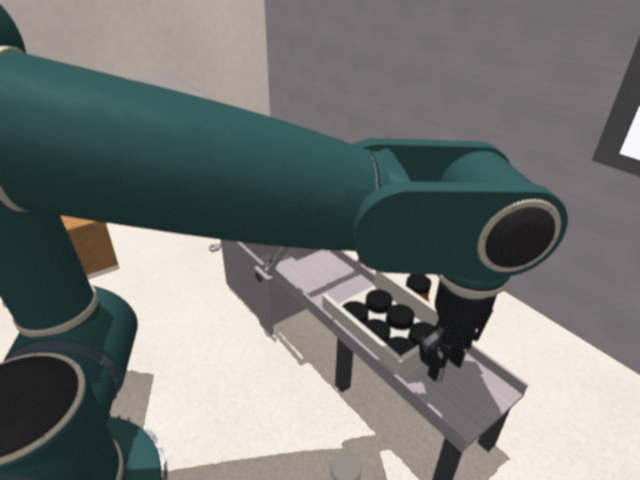

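The gripper stands behind the tray, between the rails, around (440,360). I'll push gently.

Call:
{"name": "arm_command", "arguments": {
  "linear": [
    [0.2,0,0],
    [0.2,0,0],
    [0.2,0,0],
    [0.15,0,0],
    [0.15,0,0],
    [0.2,0,0],
    [0.2,0,0],
    [0.25,0,0],
    [0.25,0,0],
    [0.25,0,0]
  ],
  "turn": [
    [0,0,0],
    [0,0,0],
    [0,0,0],
    [0,0,0],
    [0,0,0],
    [0,0,0],
    [0,0,0],
    [0,0,0],
    [0,0,0],
    [0,0,0]
  ],
  "claw": [0,0,0,0,0,0,0,0,0,0]
}}

```text
time: 7.3
position: [0.5272, -0.1637, 0.1673]
tcp_rot: [0.699, 0.715, -0.0, -0.0]
contact_force: [-0.3, -4.5, 2.4]
gripper_width: 0.0426
gripper_force: 2.0
```

Call:
{"name": "arm_command", "arguments": {
  "linear": [
    [0.25,0,0],
    [0.25,0,0],
    [0.25,0,0],
    [0.25,0,0],
    [0.25,0,0],
    [0.2,0,0],
    [0.15,0,0],
    [0.1,0,0],
    [0.1,0,0],
    [0.1,0,0]
  ],
  "turn": [
    [0,0,0],
    [0,0,0],
    [0,0,0],
    [0,0,0],
    [0,0,0],
    [0,0,0],
    [0,0,0],
    [0,0,0],
    [0,0,0],
    [0,0,0]
  ],
  "claw": [0,0,0,0,0,0,0,0,0,0]
}}

```text
time: 8.3
position: [0.5256, -0.0884, 0.1673]
tcp_rot: [0.699, 0.715, -0.0, -0.0]
contact_force: [-1.0, -3.8, 3.1]
gripper_width: 0.0426
gripper_force: 2.2
```

Call:
{"name": "arm_command", "arguments": {
  "linear": [
    [0.1,0,0],
    [0.1,0,0],
    [0.1,0,0],
    [0.1,0,0],
    [0.05,0,0],
    [0.05,0,0]
  ],
  "turn": [
    [0,0,0],
    [0,0,0],
    [0,0,0],
    [0,0,0],
    [0,0,0],
    [0,0,0]
  ],
  "claw": [0,0,0,0,0,0]
}}

```text
time: 8.9
position: [0.5251, -0.0684, 0.1672]
tcp_rot: [0.699, 0.715, -0.0, -0.0]
contact_force: [-0.3, -3.8, 2.5]
gripper_width: 0.0428
gripper_force: 2.0
```

Call:
{"name": "arm_command", "arguments": {
  "linear": [
    [0.05,0,0],
    [0.05,0,0]
  ],
  "turn": [
    [0,0,0],
    [0,0,0]
  ],
  "claw": [0,0]
}}

```text
time: 9.1
position: [0.525, -0.0644, 0.1673]
tcp_rot: [0.699, 0.715, -0.0, -0.0]
contact_force: [-0.2, -3.3, 1.4]
gripper_width: 0.0429
gripper_force: 1.9
```

Call:
{"name": "arm_command", "arguments": {
  "linear": [
    [0.05,0,0],
    [0.05,0,0]
  ],
  "turn": [
    [0,0,0],
    [0,0,0]
  ],
  "claw": [0,0]
}}

```text
time: 9.3
position: [0.525, -0.0607, 0.1673]
tcp_rot: [0.699, 0.715, -0.0, 0.0]
contact_force: [2.7, -19.2, 1.0]
gripper_width: 0.0427
gripper_force: 9.5
```

Call:
{"name": "arm_command", "arguments": {
  "linear": [
    [0,0,0],
    [0,0,0],
    [0,0,0]
  ],
  "turn": [
    [0,0,0],
    [0,0,0],
    [0,0,0]
  ],
  "claw": [0,0,0]
}}

```text
time: 9.6
position: [0.5252, -0.0608, 0.1673]
tcp_rot: [0.699, 0.715, -0.0, 0.0]
contact_force: [1.9, -6.7, 1.2]
gripper_width: 0.0427
gripper_force: 3.5
```

Run:
```python
from h import *
np.set_printoptions(precision=4,suppress=True)
s=snap("side");t=snap("top")
cv2.imwrite("pics/home.png",cv2.cvtColor(np.hstack([s["pixels"][180:420,200:520],t["pixels"][180:420,180:500]]),cv2.COLOR_RGB2BGR))
for n in["tray","cradle_home","cradle_bar"]:
  for p in(s,t): print(n,[(at_z(p,q["position"],.275 if "bar" in n else .145),round(q["confidence"],2)) for q in env.place_of(p,n)[:2]])
```

```text
tray [(array([0.5288, 0.041 , 0.145 ]), 0.88)]
tray [(array([0.5236, 0.0437, 0.145 ]), 0.8), (array([0.5558, 0.0957, 0.145 ]), 0.68)]
cradle_home [(array([0.4394, 0.0102, 0.145 ]), 0.36)]
cradle_home []
cradle_bar []
cradle_bar [(array([0.5277, 0.053 , 0.275 ]), 0.95), (array([0.4933, 0.418 , 0.275 ]), 0.61)]
```

View pics/home.png

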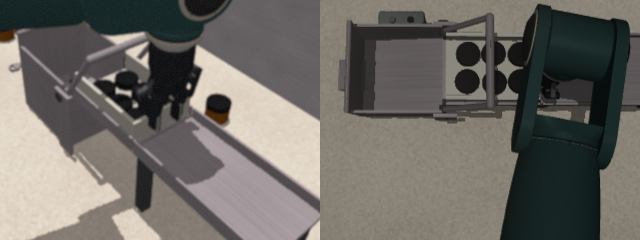

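The tray is home: it sits flush at the hinge with six lids in it, and the push force rose to 19 N. Next I go behind the bar.

Call:
{"name": "arm_command", "arguments": {
  "linear": [
    [-0.15,0,0],
    [0,0,-0.7],
    [0,0,-0.8],
    [0,0,-0.7],
    [0.6,0,0],
    [0.6,0,0],
    [0.5,0,0],
    [0.3,0,0],
    [0.2,0,0],
    [0,0,0]
  ],
  "turn": [
    [0,0,0],
    [0,0,0],
    [0,0,0],
    [0,0,0],
    [0,0,0],
    [0,0,0],
    [0,0,0],
    [0,0,0],
    [0,0,0],
    [0,0,0]
  ],
  "claw": [0,0,0,0,0,0,0,0,0,0]
}}

```text
time: 11.0
position: [0.5232, 0.0219, 0.2552]
tcp_rot: [0.699, 0.715, -0.0, -0.0]
contact_force: [0.3, 0.1, 0.2]
gripper_width: 0.0425
gripper_force: 0.0
```

Run:
```python
import numpy as np
a0=np.arctan2(130,90)
th=np.concatenate([np.linspace(0,1.16,30)])
y=-158.2*np.cos(a0+th);z=145+158.2*np.sin(a0+th)
for i in range(29): print(round(th[i+1],2),round(y[i+1]-19,0),round(z[i+1]-20,0),round((y[i+1]-y[i])/40,2),round(-(z[i+1]-z[i])/40,2))
```

```text
0.04 -104.0 259.0 0.13 -0.09
0.08 -98.0 262.0 0.14 -0.08
0.12 -93.0 265.0 0.14 -0.08
0.16 -87.0 268.0 0.14 -0.07
0.2 -81.0 270.0 0.14 -0.07
0.24 -76.0 273.0 0.15 -0.06
0.28 -70.0 275.0 0.15 -0.05
0.32 -64.0 277.0 0.15 -0.05
0.36 -57.0 278.0 0.15 -0.04
0.4 -51.0 280.0 0.15 -0.04
0.44 -45.0 281.0 0.16 -0.03
0.48 -39.0 282.0 0.16 -0.02
0.52 -33.0 283.0 0.16 -0.02
0.56 -26.0 283.0 0.16 -0.01
0.6 -20.0 283.0 0.16 -0.0
0.64 -14.0 283.0 0.16 0.0
0.68 -7.0 283.0 0.16 0.01
0.72 -1.0 282.0 0.16 0.01
0.76 5.0 281.0 0.16 0.02
0.8 12.0 280.0 0.16 0.03
0.84 18.0 279.0 0.15 0.03
0.88 24.0 277.0 0.15 0.04
0.92 30.0 275.0 0.15 0.05
0.96 36.0 273.0 0.15 0.05
1.0 42.0 271.0 0.15 0.06
1.04 48.0 269.0 0.14 0.06
1.08 53.0 266.0 0.14 0.07
1.12 59.0 263.0 0.14 0.08
1.16 64.0 259.0 0.14 0.08
```

Call:
{"name": "arm_command", "arguments": {
  "linear": [
    [0.15,0,0],
    [0.15,0,0],
    [0.1,0,-0.03],
    [0.13,0,-0.08],
    [0.14,0,-0.08],
    [0.14,0,-0.08]
  ],
  "turn": [
    [0,0,0],
    [0,0,0],
    [0,0,0],
    [0,0,0],
    [0,0,0],
    [0,0,0]
  ],
  "claw": [0,0,0,0,0,0]
}}

```text
time: 11.6
position: [0.5224, 0.0531, 0.2666]
tcp_rot: [0.7, 0.715, -0.001, 0.001]
contact_force: [-2.0, -9.1, 2.9]
gripper_width: 0.0429
gripper_force: 4.5
```

Call:
{"name": "arm_command", "arguments": {
  "linear": [
    [0.14,0,-0.07],
    [0.14,0,-0.07],
    [0.15,0,-0.06],
    [0.15,0,-0.05],
    [0.15,0,-0.05],
    [0.15,0,-0.04],
    [0.15,0,-0.04],
    [0.16,0,-0.03],
    [0.16,0,-0.02],
    [0.16,0,-0.02]
  ],
  "turn": [
    [0,0,0],
    [0,0,0],
    [0,0,0],
    [0,0,0],
    [0,0,0],
    [0,0,0],
    [0,0,0],
    [0,0,0],
    [0,0,0],
    [0,0,0]
  ],
  "claw": [0,0,0,0,0,0,0,0,0,0]
}}

```text
time: 12.6
position: [0.5212, 0.1139, 0.2848]
tcp_rot: [0.7, 0.715, -0.0, 0.001]
contact_force: [-1.5, -5.8, 4.0]
gripper_width: 0.0428
gripper_force: 2.9
```

Call:
{"name": "arm_command", "arguments": {
  "linear": [
    [0.16,0,-0.01],
    [0.16,0,0],
    [0.16,0,0],
    [0.16,0,0.01],
    [0.16,0,0.01],
    [0.16,0,0.02],
    [0.16,0,0.03],
    [0.15,0,0.03],
    [0.15,0,0.04],
    [0.15,0,0.05]
  ],
  "turn": [
    [0,0,0],
    [0,0,0],
    [0,0,0],
    [0,0,0],
    [0,0,0],
    [0,0,0],
    [0,0,0],
    [0,0,0],
    [0,0,0],
    [0,0,0]
  ],
  "claw": [0,0,0,0,0,0,0,0,0,0]
}}

```text
time: 13.6
position: [0.5197, 0.1775, 0.2767]
tcp_rot: [0.699, 0.715, -0.0, -0.0]
contact_force: [0.2, -3.1, 2.0]
gripper_width: 0.0427
gripper_force: 1.3
```

Call:
{"name": "arm_command", "arguments": {
  "linear": [
    [0.15,0,0.05],
    [0.15,0,0.06],
    [0.14,0,0.06],
    [0.14,0,0.07],
    [0.14,0,0.08],
    [0.07,0,0.04],
    [0,0,0],
    [0,0,0],
    [0,0,0]
  ],
  "turn": [
    [0,0,0],
    [0,0,0],
    [0,0,0],
    [0,0,0],
    [0,0,0],
    [0,0,0],
    [0,0,0],
    [0,0,0],
    [0,0,0]
  ],
  "claw": [0,0,0,0,0,0,0,0,0]
}}

```text
time: 14.5
position: [0.519, 0.2083, 0.2625]
tcp_rot: [0.699, 0.715, -0.0, 0.0]
contact_force: [-1.9, -2.0, -0.8]
gripper_width: 0.0428
gripper_force: 1.1
```

Run:
```python
from h import *
s=snap("side");t=snap("top")
cv2.imwrite("pics/tip.png",cv2.cvtColor(cv2.resize(np.hstack([s["pixels"][120:420,180:500],t["pixels"][140:440,170:490]]),(800,375)),cv2.COLOR_RGB2BGR))
print([(np.round(q["position"]),round(q["confidence"],2)) for q in env.place_of(t,"lid0")])
```

```text
[(array([456., 327.]), 0.69), (array([240., 243.]), 0.61), (array([252., 264.]), 0.57), (array([278., 263.]), 0.53), (array([241., 270.]), 0.48)]
```

View pics/tip.png

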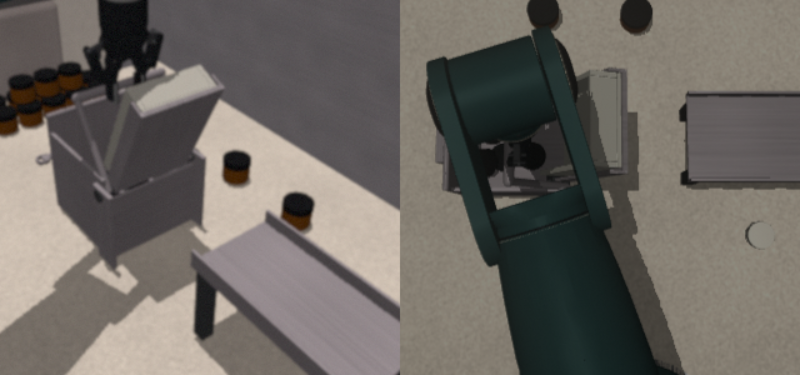

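The cradle is steeply up with the tray in it, and lids show in the hopper through the arm's fork. I'll check the count with the wrist camera.

Run:
```python
from h import *
w=snap("wrist","wrist1.png")
print([(np.round(at_z(w,q["position"],.05),3).tolist(),np.round(q["position"]).tolist(),round(q["confidence"],2)) for q in env.place_of(w,"lid0")])
```

```text
[([0.493, 0.258, 0.05], [295.0, 160.0], 0.95), ([0.544, 0.285, 0.05], [346.0, 134.0], 0.95), ([0.55, 0.238, 0.05], [350.0, 182.0], 0.63), ([0.499, 0.208, 0.05], [300.0, 210.0], 0.62)]
```

View pics/wrist1.png

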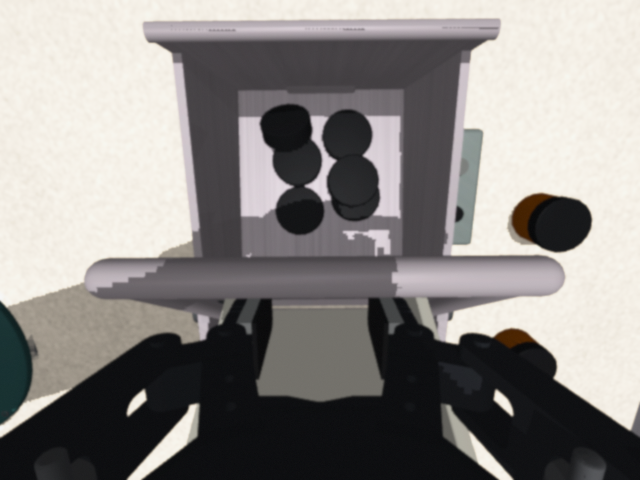

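The wrist view shows six lids in the hopper, at (287,128), (297,160), (347,135), (352,180), (355,205) and (300,210). The tray is empty, so I ease the cradle back down along the same arc.

Call:
{"name": "arm_command", "arguments": {
  "linear": [
    [-0.07,0,-0.04],
    [-0.14,0,-0.08],
    [-0.14,0,-0.07],
    [-0.14,0,-0.06],
    [-0.15,0,-0.06],
    [-0.15,0,-0.05],
    [-0.15,0,-0.05],
    [-0.15,0,-0.04],
    [-0.15,0,-0.03],
    [-0.16,0,-0.03]
  ],
  "turn": [
    [0,0,0],
    [0,0,0],
    [0,0,0],
    [0,0,0],
    [0,0,0],
    [0,0,0],
    [0,0,0],
    [0,0,0],
    [0,0,0],
    [0,0,0]
  ],
  "claw": [0,0,0,0,0,0,0,0,0,0]
}}

```text
time: 15.75
position: [0.5203, 0.152, 0.2829]
tcp_rot: [0.699, 0.715, -0.0, -0.0]
contact_force: [1.7, -2.7, -2.5]
gripper_width: 0.0427
gripper_force: 1.8
```

Call:
{"name": "arm_command", "arguments": {
  "linear": [
    [-0.16,0,-0.02],
    [-0.16,0,-0.01],
    [-0.16,0,-0.01],
    [-0.16,0,0],
    [-0.16,0,0],
    [-0.16,0,0.01],
    [-0.16,0,0.02],
    [-0.16,0,0.02],
    [-0.16,0,0.03],
    [-0.15,0,0.04]
  ],
  "turn": [
    [0,0,0],
    [0,0,0],
    [0,0,0],
    [0,0,0],
    [0,0,0],
    [0,0,0],
    [0,0,0],
    [0,0,0],
    [0,0,0],
    [0,0,0]
  ],
  "claw": [0,0,0,0,0,0,0,0,0,0]
}}

```text
time: 16.75
position: [0.5217, 0.0884, 0.2796]
tcp_rot: [0.699, 0.715, 0.0, 0.0]
contact_force: [1.3, -3.2, -2.7]
gripper_width: 0.0426
gripper_force: 2.1
```

Call:
{"name": "arm_command", "arguments": {
  "linear": [
    [-0.15,0,0.04],
    [-0.15,0,0.05],
    [-0.15,0,0.05],
    [-0.15,0,0.06],
    [-0.14,0,0.07],
    [-0.14,0,0.07],
    [-0.14,0,0.08],
    [-0.12,0,0.07],
    [-0.1,0,0.06],
    [-0.08,0,0.05]
  ],
  "turn": [
    [0,0,0],
    [0,0,0],
    [0,0,0],
    [0,0,0],
    [0,0,0],
    [0,0,0],
    [0,0,0],
    [0,0,0],
    [0,0,0],
    [0,0,0]
  ],
  "claw": [0,0,0,0,0,0,0,0,0,0]
}}

```text
time: 17.75
position: [0.5228, 0.0361, 0.2556]
tcp_rot: [0.699, 0.715, 0.0, -0.0]
contact_force: [-0.0, -0.2, -0.5]
gripper_width: 0.0428
gripper_force: 0.0
```

Call:
{"name": "arm_command", "arguments": {
  "linear": [
    [-0.08,0,0],
    [-0.08,0,0],
    [-0.1,0,0],
    [-0.15,0,0],
    [-0.4,0,0],
    [0,0,0]
  ],
  "turn": [
    [0,0,0],
    [0,0,0],
    [0,0,0],
    [0,0,0],
    [0,0,0],
    [0,0,0]
  ],
  "claw": [0,0,0,0,0,0]
}}

```text
time: 18.35
position: [0.5236, 0.0026, 0.2558]
tcp_rot: [0.7, 0.715, -0.0, 0.0]
contact_force: [-0.2, -0.2, 0.4]
gripper_width: 0.0428
gripper_force: 0.0
```

Call:
{"name": "arm_command", "arguments": {
  "linear": [
    [-0.8,0,-0.6],
    [-0.8,0,-0.8],
    [-0.8,0,-0.8],
    [-0.8,0,-0.8],
    [-0.8,0,0],
    [-0.6,0,0],
    [0,0,0]
  ],
  "turn": [
    [0,0,0],
    [0,0,0],
    [0,0,0],
    [0,0,0],
    [0,0,0],
    [0,0,0],
    [0,0,0]
  ],
  "claw": [0,0,0,0,0,0,0]
}}

```text
time: 19.05
position: [0.5276, -0.1823, 0.3754]
tcp_rot: [0.7, 0.714, -0.0, -0.0]
contact_force: [0.6, 0.1, -0.2]
gripper_width: 0.0428
gripper_force: 0.0
```

Run:
```python
from h import *
np.set_printoptions(precision=4,suppress=True)
s=snap("side");t=snap("top")
cv2.imwrite("pics/end.png",cv2.cvtColor(cv2.resize(np.hstack([s["pixels"][140:440,180:500],t["pixels"][140:440,170:490]]),(800,375)),cv2.COLOR_RGB2BGR))
for n in["tray","cradle_home","cradle_bar"]:
  for p in(s,t): print(n,[(at_z(p,q["position"],.275 if "bar" in n else .145),round(q["confidence"],2)) for q in env.place_of(p,n)[:2]])
print([np.round(q["position"]).tolist() for q in env.place_of(t,"lid0")],env.observe()["position"])
```

```text
tray [(array([0.5298, 0.055 , 0.145 ]), 0.57)]
tray [(array([0.5305, 0.0451, 0.145 ]), 0.73)]
cradle_home []
cradle_home [(array([0.521 , 0.0468, 0.145 ]), 0.57)]
cradle_bar [(array([0.5183, 0.0548, 0.275 ]), 0.56)]
cradle_bar [(array([0.5278, 0.055 , 0.275 ]), 0.66)]
[[262.0, 242.0], [242.0, 242.0], [241.0, 272.0], [277.0, 262.0], [269.0, 237.0], [251.0, 266.0], [455.0, 330.0]] [ 0.5277 -0.1796  0.3759]
```

View pics/end.png

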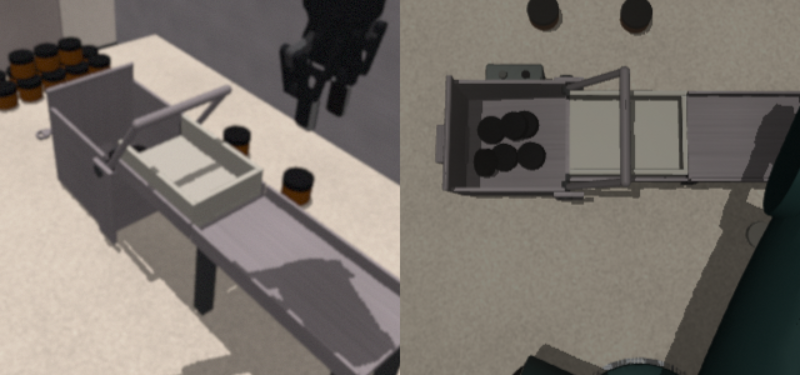

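The pictures show all six lids in the hopper, the cradle level, the empty tray home in it, the jars in place, and the arm clear of everything. I'm handing in.

```bash
python3 -c "
from plant import env
print(env.job_done())"
```

```text
the job is handed in; nothing more can be done
None
```

I handed the job in at about 19 s of the 64 s allowed, and no verdict came back: the last pictures show all six lids in the hopper, the cradle eased back down level with the empty tray home in it, and the jars in place (I did not check the wrench again at the end).

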